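Put a carrot off-cut into the touch-top food-waste caddy

ROBOT

A 6-joint arm with a two-finger parallel gripper is mounted at the origin on a cart in front of the work surface, level with it; the furniture and walls round the work are solid. World frame = base frame: x ahead of the robot, y to its left, z up, the work surface at z = 0. Lengths are in m, angles in rad, forces in N, time in s.
With the tool pointing down it reaches from about 0.425 to 0.95 m from the base axis. Payload 14.7 kg.
Tool frame: the origin (TCP) lies at the very end of the fingers, on their centre line; the grasp point (between the pads) lies 19 mm behind it (robot.hold_point_z is the distance from the TCP to the grasp point, in m); z points along the fingers, y is the direction in which the jaws open and shut (so a half turn about z gives the same grasp; the last joint's range is limited). The gripper opens to 85 mm and grips with 20 to 120 N. Pads are 22 mm wide; open, the fingers measure 114 mm over their backs; the gripper's body (76 mm by 85 mm) begins 54 mm behind the grasp point. The pads swing forward as they close: fully open they stand 13 mm farther back than shut.
Start: joints at [1.285, 0.48, 1.596, -0, 1.065, -0.047], TCP at [0.154, 0.632, 0.231] pointing down, gripper open.
Joint ranges: [-2.75, 2.75], [-0.82, 2.05], [0.23, 2.67], [-1.56, 4.7], [0.09, 2.69], [-2.92, 2.92]. Speed limits (rad/s): [1.89, 1.89, 2.39, 3.01, 3.01, 3.01].

INTERFACE

Orientations are given as a unit quaternion [w, x, y, z].
In Python, from bench import robot gives the robot as it stands. The module is installed in compiled form; this text tells all that it offers.
- The arm moves only by the shell command python3 -m creep 'ROWS' [FORCE]. ROWS is text: rows parted by semicolons, each of 7 numbers parted by spaces: the turn, a rotation vector about the tool's x, y, z in degrees, then the shift along the tool's x, y, z in cm, then the gripper's target within -1 to 1 (fully open at 1, half-way at 0, shut at -1). A call has 1 to 20 rows; each row is the pose to reach, as a shift and turn from the pose commanded when the call began, along the tool's axes at that moment; what a row does not reach only later rows make up. A row lasts 1/10 s, in which the tool goes at most 50 mm and 8.59 degrees, less where a joint would pass 70% of its speed; a pose out of reach is approached as far as the arm can. A call with a gripper value outside its range is refused whole. The fingers move at their own pace and stop on an object; FORCE is the grip in N (left out, the last holds). Time passes only in rows, so rows that repeat a pose let the fingers close. It gives the time, the measured TCP pose, the force and the opening at its end, in the units of the state.
- robot.get_obs(): the state, without advancing time (a new reading comes with each control period).
- robot.read_camera(name): name is "side" or "top"; returns a dict with "image" (480x640x3 uint8, red, green, blue), "fx", "fy", "cx", "cy" (pixels), "rvec" (rotation vector, rad) and "tvec" (3), from world to camera coordinates, as OpenCV has them. Camera axes: x right, y down, z forward; pixel columns grow to the right and rows downward; lengths in m; the calibration is good to about 2 mm. A picture is of the moment at which its call begins. There is no depth.
- robot.job_done(): hands the job in, once; it reports no verdict.
Trained networks look in a picture, given as the dict that the camera call returned (one of the last four; its "shot" number tells which), for a name from the list of things; names that differ only in an ending like _2 or _b are one class to them, and where a whole thing is asked for, a point or a joint stands for the part that bears it (a point fixed in the world has none). Each returns a list of dicts, best first, with "score" (0 to 1); they miss things now and then, are a little off and sometimes report something else, mostly with a low value. They report only what shows in the picture. A call takes as long as a camera call.
- robot.trace(picture, query): "region" (480x640 bool, what is visible of it) and "box" ([left, top, right, bottom] in pixels, round what is visible of it).
The state is a dict: "time_s": time; "q": joint angles; "joint_velocities": joint speeds; "joint_torque": joint torques, N m; "tcp_pos": TCP position; "ee_rot": TCP orientation; "force": force on the tool from outside, world axes, zero at the start; "torque": the same for the moment, N m; "opening": finger opening in m.
Only numpy, scipy, OpenCV 4.12 (cv2) and the standard library are available. Lean on these libraries where they do the work, as an engineer would, in place of code of your own. Each camera call takes 0.05 s, during which the arm holds its last target.

TASK

Clear the carrot off-cut from the cutting board into the food-waste caddy: press down on the caddy's shut lid at its dark pad until the catch lets go and the lid springs open, drop the off-cut in, then push the lid down again until the catch holds it shut. Be gentle with the catch: feel for the end of its travel and never force it; and leave the whole carrot, the spice jar and the tumbler where they are.

Things in the scene. Friction and masses are not known exactly. Their poses are not given: they have to be found in the camera images.
- caddy: Worktop food-waste caddy, sage green box 200 mm long (x) x 170 mm wide (y), rim 120 mm high, walls 3 mm, inner floor 8 mm up; it stands firmly on the table. Origin: centre of its underside. Its x axis points from the front (catch) to the rear (hinge), z up. A dark green catch housing, 36 mm wide (y), fills the inside of the front wall from x = -97 to -72 mm, 67 to 120 mm high.
- caddy_mouth (a point): Centre of the caddy's open mouth, level with its rim (120 mm above its underside). With the lid fully open the mouth is clear from above from 70 mm in front of this point (the catch housing) to 35 mm behind it, and 160 mm across.
- caddy_lid (a joint): Angle of the cream lid about its rear hinge, rad: about 0 (within 0.015) when latched shut, 1.35 fully open, below 0 when pushed past the latched position. A spring drives it open and holds it there; let go by the catch it swings up by itself in about 1 s. Pushing it slowly at the pad takes about 3 N fully open, 6 to 7 N near shut.
- lid_hinge (a point): Middle of the lid's hinge axis at the rear of the caddy: 108 mm behind the caddy's centre and 125 mm above its underside. The axis runs along the caddy's y; the lid's front rises and swings rearward as it opens.
- press_pad (a point): Centre of the top of the dark round press pad (42 mm across) at the front of the lid's outer face, flush with the face round it. With the lid shut it is 176 mm in front of the hinge axis (toward -x of the caddy) and 26 mm above it; it turns with the lid about the hinge. Its z axis is the lid's outward normal.
- lid_edge (a point): Middle of the upper front edge of the lid; lid shut, it is 212 mm in front of the hinge axis and 24 mm above it. It turns with the lid; with the lid fully open it is about 335 mm above the table. The lid is 179 mm wide, with a 38 mm deep skirt on its inner side.
- offcut_centre (a point): Centre of the carrot off-cut: a peeled orange chunk lying on the board, 44 mm wide (its x) x 67 mm long (its y) x 41 mm high; about 75 g. Its axes turn with it; x is the direction to grip across.
- board: Ochre cutting board, 430 mm (x) x 245 mm (y) x 20 mm thick, firm on the table; cut carrot slices lie at its far end. Origin: centre of its underside.
- whole_carrot: Whole peeled carrot, 207 mm long (its y) and 44 mm thick, across the near end of the board. Leave it there. Origin: centre of its underside.
- spice_jar: Spice jar with a dark lid, 44 mm across and 105 mm tall, behind the caddy's left. Leave it standing. Origin: centre of its underside.
- tumbler: Plain grey tumbler, 75 mm across and 100 mm tall, in front, between the board and the caddy. Leave it standing. Origin: centre of its underside.
- catch (a point): Push-push catch: top of its housing, middle of the caddy's front. Push the lid down past latched to the end of the catch's travel, then let go: a latched lid is released, an open one latches. The end is 6-19 mm below latched at the pad, unseen, different each time and for both ways; 1.5 mm short does nothing. There the push climbs from 6-7 N by 4 N or more per mm: 10-14 N is right, 17 N breaks it.

How it is judged:
By the outcome, as a careful person would: the job done as asked, in the order asked, and still so for the second after the job is handed in, with the robot touching nothing.
It also fails if it takes over 70 s, if anything falls off the work surface, if the arm or the gripper's body presses on something with over 40 N, if the wrist force passes 120 N, or if a joint passes its speed limit or range.

## Working session

There is one attempt and no reset: what is moved stays moved. The work goes in short steps, Python scripts to look and compute and a shell command to move; the robot and the scene stay as the last step left them, time stands still between calls to the robot, and variables do not carry over. Pictures are saved under pics/ and viewed, and the job is handed in when it is done.

```bash
mkdir -p pics
cat > h.py <<'E'
import numpy as np, cv2
from bench import robot
def snap(n,tag):
    p=robot.read_camera(n); cv2.imwrite(f'pics/{tag}.png',p['image'][:,:,::-1]); return p
def ray(p,uv):
    R=cv2.Rodrigues(np.array(p['rvec'],float))[0]; t=np.array(p['tvec'],float).ravel()
    d=R.T@np.array([(uv[0]-p['cx'])/p['fx'],(uv[1]-p['cy'])/p['fy'],1]); return -R.T@t,d/np.linalg.norm(d)
def atz(p,uv,z):
    o,d=ray(p,uv); return o+d*(z-o[2])/d[2]
def tri(p1,u1,p2,u2):
    o1,d1=ray(p1,u1);o2,d2=ray(p2,u2)
    A=np.stack([d1,-d2],1);s=np.linalg.lstsq(A,o2-o1,rcond=None)[0]
    a=o1+s[0]*d1;b=o2+s[1]*d2; return (a+b)/2,np.linalg.norm(a-b)
def proj(p,X):
    K=np.array([[p['fx'],0,p['cx']],[0,p['fy'],p['cy']],[0,0,1.]])
    return cv2.projectPoints(np.array(X,float).reshape(-1,3),np.array(p['rvec'],float),np.array(p['tvec'],float),K,None)[0][:,0]
E
python3 - <<'E'
from h import *
np.set_printoptions(precision=4,suppress=True)
o=robot.get_obs()
for k in o: print(k,np.array(o[k]))
for n in ('side','top'):
    p=snap(n,n+'0'); print(n,p['fx'],ray(p,(320,240)))
    for q in ('caddy','caddy_lid','press_pad','offcut_centre','board','whole_carrot','spice_jar','tumbler'):
        for r in robot.trace(p,q)[:2]:
            m=r['region']; ys,xs=np.nonzero(m); print(q,round(r['score'],2),r['box'],xs.mean().round(1),ys.mean().round(1),m.sum())
E
```

```text
time_s 0.0
q [ 1.2854  0.4808  1.5969  0.      1.0651 -0.0466]
joint_velocities [-0.0008 -0.001   0.0022 -0.0002 -0.0009  0.0003]
joint_torque [ -0.007  -95.0638 -43.0178  -0.0004   0.0122  -0.0001]
tcp_pos [0.1536 0.6312 0.2307]
ee_rot [-0.0001  0.1191  0.9929 -0.0006]
force [ 0.49   -0.097  -0.2307]
torque [-0.0022 -0.0188 -0.0263]
opening 0.08528967125777401
side 492.1549587587501 (array([ 0.1381, -1.0012,  0.6428]), array([ 0.2919,  0.842 , -0.4537]))
caddy 0.76 [273.3, 187.8, 354.8, 270.4] 314.0 224.4 5576
caddy_lid 0.56 [270.6, 187.2, 356.6, 229.5] 311.1 209.8 3206
press_pad 0.63 [272.3, 188.9, 355.9, 229.5] 311.3 209.9 3246
press_pad 0.62 [270.6, 188.5, 353.7, 268.0] 314.0 224.2 5471
offcut_centre 0.71 [332.4, 302.0, 369.2, 332.0] 352.6 313.9 631
board 0.77 [270.4, 284.1, 504.8, 400.6] 385.5 339.1 15481
whole_carrot 0.88 [283.0, 303.8, 329.9, 375.4] 309.2 337.6 1486
spice_jar 0.48 [331.7, 174.1, 346.4, 187.8] 339.6 181.2 201
tumbler 0.84 [284.0, 244.7, 315.3, 298.5] 297.9 269.1 1224
tumbler 0.54 [270.6, 188.8, 356.9, 267.7] 313.6 224.5 5521
top 502.8859878922117 (array([0.2987, 0.0098, 1.2876]), array([ 0.1684,  0.0212, -0.9855]))
caddy 0.72 [229.9, 184.1, 330.1, 287.6] 279.8 235.5 7195
caddy 0.51 [398.6, 293.6, 484.8, 312.2] 438.1 300.7 1203
caddy_lid 0.71 [231.1, 183.7, 325.4, 288.5] 278.9 235.0 7000
press_pad 0.74 [228.7, 181.2, 329.1, 287.3] 279.2 234.8 6957
offcut_centre 0.57 [418.7, 242.5, 434.2, 271.2] 425.8 255.7 450
offcut_centre 0.24 [331.9, 260.1, 365.7, 291.3] 348.3 275.8 765
board 0.76 [387.9, 157.9, 487.9, 327.7] 440.7 237.6 14458
whole_carrot 0.73 [395.7, 290.6, 484.4, 310.8] 438.3 300.9 1254
spice_jar 0.62 [165.3, 151.3, 194.8, 178.2] 177.3 164.7 495
tumbler 0.73 [332.3, 261.7, 364.9, 295.1] 348.6 275.8 797
```

View pics/side0.png

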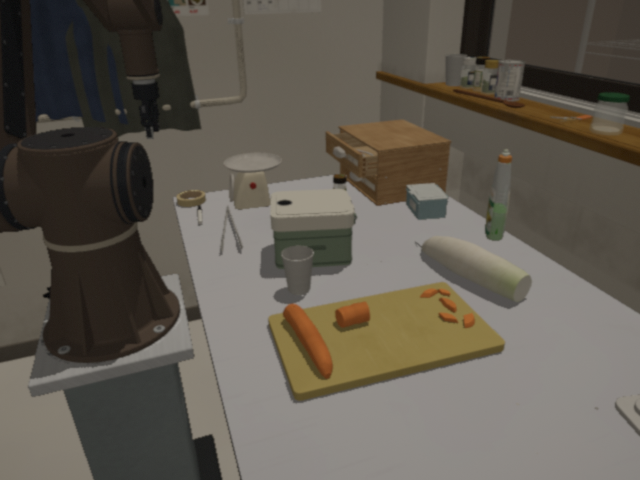

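View pics/top0.png

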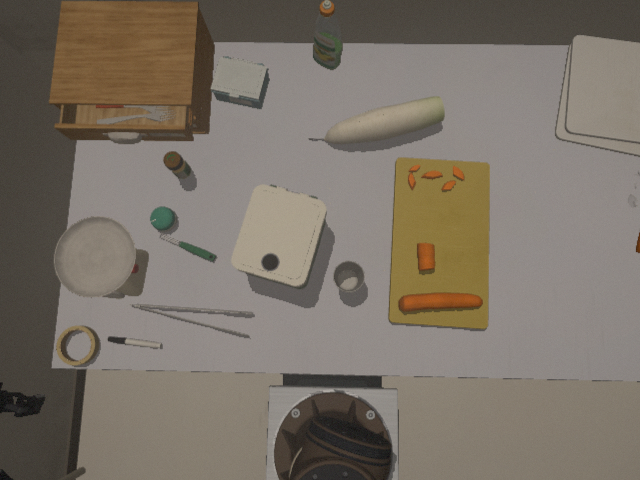

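The top view shows the pad at about (270,262), the off-cut at (426,256) with its length along world x, and the tumbler at (348,277). In the side view the pad is at about (285,203) and the off-cut at (352,315).

Run:
```python
from h import *
np.set_printoptions(precision=4,suppress=True)
ps=robot.read_camera('side');pt=robot.read_camera('top')
def dark(p,b):
    x0,y0,x1,y1=b; g=p['image'][y0:y1,x0:x1].astype(int).sum(2); m=g<0.5*np.median(g)
    n,l,s,c=cv2.connectedComponentsWithStats(m.astype(np.uint8)); i=1+np.argmax(s[1:,4]); print(s[i]); return c[i]+[x0,y0]
us=dark(ps,(275,196,300,211)); ut=dark(pt,(258,250,283,275)); print(us,ut)
P,e=tri(ps,us,pt,ut); print('pad',P,e)
def orange(p,b):
    x0,y0,x1,y1=b; h=cv2.cvtColor(p['image'][y0:y1,x0:x1],cv2.COLOR_RGB2HSV); m=((h[...,0]<13)&(h[...,1]>170)).astype(np.uint8)
    n,l,s,c=cv2.connectedComponentsWithStats(m); i=1+np.argmax(s[1:,4]); 
    ys,xs=np.nonzero(l==i); r=cv2.minAreaRect(np.stack([xs+x0,ys+y0],1).astype(np.float32)); print(s[i],r); return c[i]+[x0,y0],r
cs,_=orange(ps,(330,298,375,332)); ct,r=orange(pt,(410,236,442,276))
Q,e=tri(ps,cs,pt,ct); print('off',Q,e)
print('off top corners @z=.045',[atz(pt,c,.045)[:2] for c in cv2.boxPoints(r)])
# lid outline in top
for q in('caddy_lid','tumbler','spice_jar','whole_carrot','board'):
  t=robot.trace(pt,q)[0]; ys,xs=np.nonzero(t['region']); rr=cv2.minAreaRect(np.stack([xs,ys],1).astype(np.float32)); z={'caddy_lid':.15,'tumbler':.1,'spice_jar':.1,'whole_carrot':.045,'board':.02}[q]
  print(q,rr,atz(pt,rr[0],z),[atz(pt,c,z)[:2].round(3) for c in cv2.boxPoints(rr)])
im=cv2.resize(pt['image'][150:330,200:480],None,fx=2.8,fy=2.8,interpolation=cv2.INTER_CUBIC);cv2.imwrite('pics/tz.png',im[:,:,::-1])
```

```text
[ 3  4 13  5 47]
[  4   5  16  15 184]
[284.1277 202.3617] [269.8478 261.8098]
pad [0.4403 0.1474 0.152 ] 0.0001789433666997036
[  7   9  32  19 367] ((352.1327819824219, 314.4393310546875), (17.292469024658203, 30.977569580078125), 76.75948333740234)
[ 9 22 15 12 61] ((426.0, 263.5), (11.0, 14.0), 90.0)
off [ 0.4633 -0.2293  0.0365] 0.01370364968586138
off top corners @z=.045 [array([ 0.4698, -0.2102]), array([ 0.4704, -0.2448]), array([ 0.443 , -0.2443]), array([ 0.4424, -0.2098])]
caddy_lid ((279.89263916015625, 234.02340698242188), (79.2905044555664, 93.32784271240234), 17.447187423706055) [0.5055 0.1269 0.15  ] [array([0.428, 0.243]), array([0.639, 0.188]), array([0.585, 0.009]), array([0.377, 0.069])]
tumbler ((348.0, 276.0), (30.0, 30.0), 90.0) [ 0.4164 -0.0326  0.1   ] [array([0.451, 0.003]), array([ 0.453, -0.068]), array([ 0.382, -0.068]), array([0.38 , 0.002])]
spice_jar ((177.25, 164.75), (32.52690887451172, 17.677669525146484), 45.0) [0.6846 0.3924 0.1   ] [array([0.698, 0.438]), array([0.731, 0.409]), array([0.672, 0.347]), array([0.639, 0.376])]
whole_carrot ((439.9141845703125, 300.4410705566406), (17.026891708374023, 84.13532257080078), 87.61405944824219) [ 0.3661 -0.2596  0.045 ] [array([ 0.381, -0.156]), array([ 0.393, -0.362]), array([ 0.352, -0.362]), array([ 0.339, -0.158])]Traceback (most recent call last):
  File "<stdin>", line 18, in <module>
IndexError: list index out of range
```

Run:
```python
from h import *
np.set_printoptions(precision=4,suppress=True)
ps=robot.read_camera('side');pt=robot.read_camera('top')
c=[]
for p in(ps,pt):
    t=robot.trace(p,'offcut_centre')[0]; m=t['region'].astype(np.uint8)
    ys,xs=np.nonzero(m); rr=cv2.minAreaRect(np.stack([xs,ys],1).astype(np.float32)); print(t['score'],t['box'],rr); c.append(rr)
Q,e=tri(ps,c[0][0],pt,c[1][0]); print('off',Q,e)
for z in(.02,.041,.061): print(z,[atz(pt,k,z)[:2] for k in cv2.boxPoints(c[1])])
im=cv2.resize(pt['image'][150:330,200:480],None,fx=2.8,fy=2.8,interpolation=cv2.INTER_CUBIC);cv2.imwrite('pics/tz.png',im[:,:,::-1])
im=cv2.resize(pt['image'][230:285,400:455],None,fx=10,fy=10,interpolation=cv2.INTER_CUBIC);cv2.imwrite('pics/tz2.png',im[:,:,::-1])
im=cv2.resize(ps['image'][280:350,310:400],None,fx=8,fy=8,interpolation=cv2.INTER_CUBIC);cv2.imwrite('pics/sz2.png',im[:,:,::-1])
```

```text
0.78 [335.6, 300.3, 370.8, 332.7] ((352.6470642089844, 314.0882263183594), (20.858062744140625, 34.68259048461914), 75.96376037597656)
0.59 [417.9, 240.4, 434.1, 270.6] ((425.5, 255.5), (27.0, 17.0), 90.0)
off [ 0.4758 -0.227   0.0396] 0.002724794638684285
0.02 [array([ 0.5143, -0.2102]), array([ 0.515 , -0.2533]), array([ 0.4459, -0.2519]), array([ 0.4452, -0.2092])]
0.041 [array([ 0.5107, -0.2065]), array([ 0.5114, -0.249 ]), array([ 0.4435, -0.2476]), array([ 0.4427, -0.2056])]
0.061 [array([ 0.5073, -0.2031]), array([ 0.508 , -0.2448]), array([ 0.4412, -0.2435]), array([ 0.4404, -0.2021])]
```

View pics/tz.png

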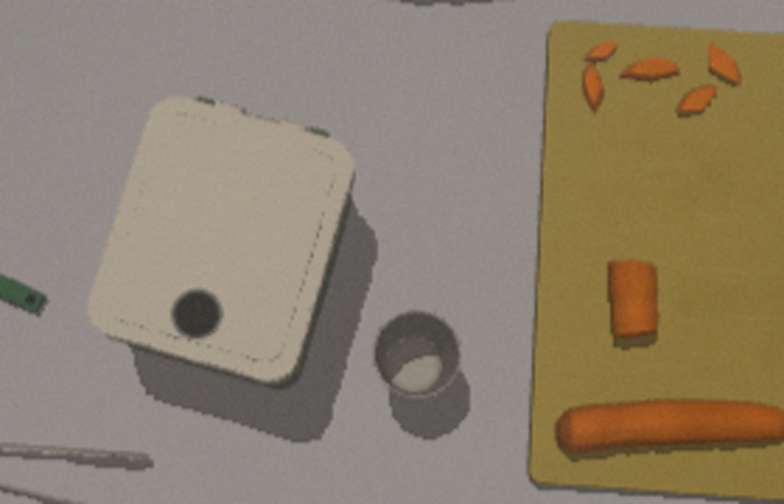

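View pics/tz2.png

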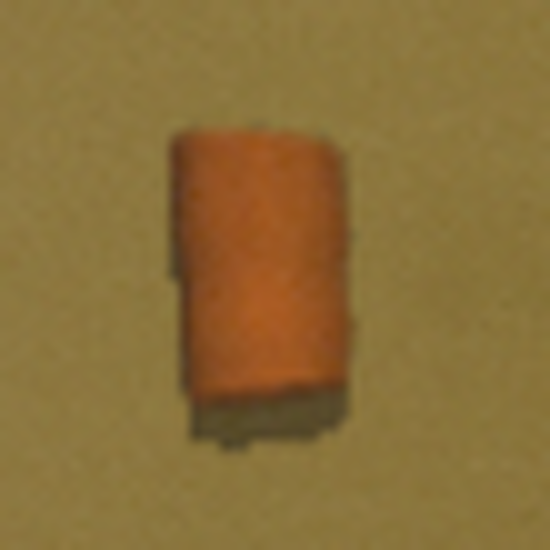

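View pics/sz2.png

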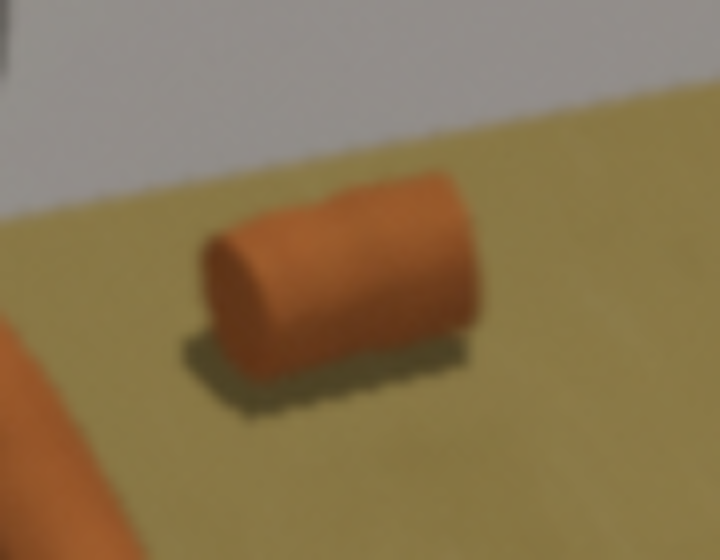

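```bash
cat >> h.py <<'E'
from scipy.spatial.transform import Rotation as Ro
CX=np.array([.9625,-.2713,0]) # caddy x, yaw -15.7
PAD=np.array([.4403,.1474,.152])
HINGE=PAD+.176*CX; HINGE[2]=.125
CEN=PAD+.068*CX; CEN[2]=0
def Rdown(yawx): # tool x dir given by yaw deg
    a=np.radians(yawx); x=np.array([np.cos(a),np.sin(a),0]); z=np.array([0,0,-1.]); return np.stack([x,np.cross(z,x),z],1)
def rel(targets,R0=None,p0=None):
    o=robot.get_obs()
    w,x,y,z=o['ee_rot']; R=Ro.from_quat([x,y,z,w]).as_matrix() if R0 is None else R0
    p=np.array(o['tcp_pos']) if p0 is None else np.array(p0)
    for t,Rt in targets:
        rv=np.degrees(Ro.from_matrix(R.T@(R if Rt is None else Rt)).as_rotvec())
        print(rv.round(2),(R.T@(np.array(t)-p)*100).round(2))
E
python3 - <<'E'
from h import *
print(HINGE,CEN)
yx=180-15.7
rel([(PAD+[0,0,.06],Rdown(yx)),(PAD+[0,0,.02],Rdown(yx))])
E
```

```text
[0.6097    0.0996512 0.125    ] [0.50575   0.1289516 0.       ]
[-0.    0.    2.02] [-39.3  -40.26   1.93]
[-0.    0.    2.02] [-39.29 -40.26   5.93]
```

```bash
python3 -m creep '0 0 2 -39.3 -40.26 1.9 -1;0 0 2 -39.3 -40.26 1.9 -1;0 0 2 -39.3 -40.26 1.9 -1;0 0 2 -39.3 -40.26 1.9 -1;0 0 2 -39.3 -40.26 1.9 -1;0 0 2 -39.3 -40.26 1.9 -1;0 0 2 -39.3 -40.26 1.9 -1;0 0 2 -39.3 -40.26 1.9 -1;0 0 2 -39.3 -40.26 1.9 -1;0 0 2 -39.3 -40.26 1.9 -1;0 0 2 -39.3 -40.26 1.9 -1;0 0 2 -39.3 -40.26 1.9 -1;0 0 2 -39.3 -40.26 1.9 -1;0 0 2 -39.3 -40.26 1.9 -1;0 0 2 -39.3 -40.26 1.9 -1' 60
python3 - <<'E'
from h import *
p=snap('side','side1');snap('top','top1')
im=cv2.resize(p['image'][130:280,220:420],None,fx=4,fy=4,interpolation=cv2.INTER_CUBIC);cv2.imwrite('pics/s1z.png',im[:,:,::-1])
yx=180-15.7
rel([(PAD+[0,0,.01],Rdown(yx))])
E
```

```text
time_s: 2.95
tcp_pos: [0.4398, 0.1484, 0.2123]
ee_rot: [-0.0, 0.136, 0.991, 0.0]
force: [0.5, 0.2, 0.0]
opening: -0.0001
[ 0.01 -0.    0.12] [-0.08 -0.09  5.04]
```

View pics/s1z.png

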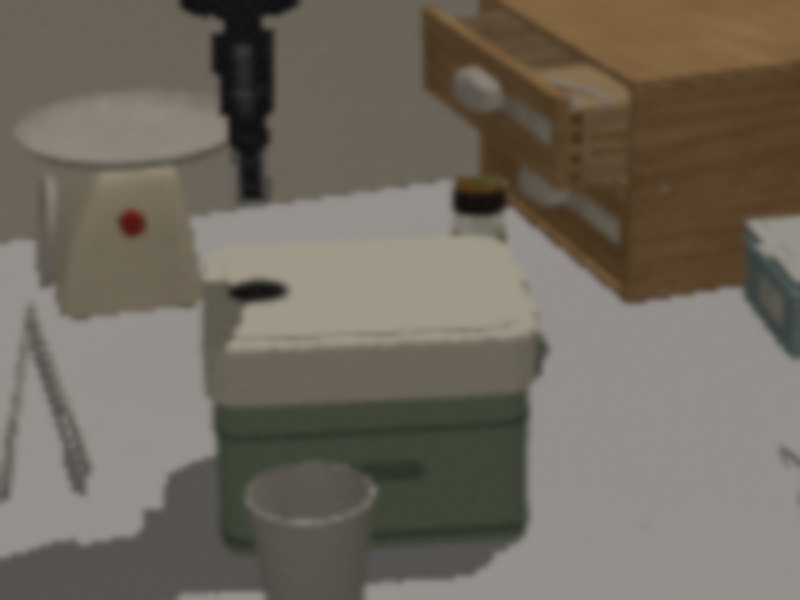

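View pics/top1.png

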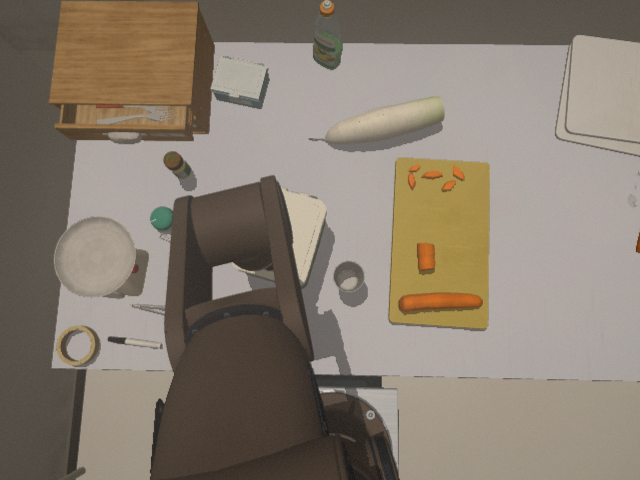

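The fingertips (zoomed 255,195) hang straight above the pad (258,290). I'll go down next.

```bash
python3 -m creep '0 0 0 -.08 -.09 2 -1;0 0 0 -.08 -.09 3.8 -1;0 0 0 -.08 -.09 4.9 -1;0 0 0 -.08 -.09 5.3 -1;0 0 0 -.08 -.09 5.5 -1;0 0 0 -.08 -.09 5.5 -1'
```

```text
time_s: 3.65
tcp_pos: [0.441, 0.1466, 0.1575]
ee_rot: [0.0, 0.136, 0.991, 0.0]
force: [-0.1, 0.3, -0.2]
opening: 0.0001
```

```bash
python3 -m creep '0 0 0 0 0 .05 -1;0 0 0 0 0 .1 -1;0 0 0 0 0 .15 -1;0 0 0 0 0 .2 -1;0 0 0 0 0 .25 -1;0 0 0 0 0 .3 -1'
```

```text
time_s: 4.25
tcp_pos: [0.4409, 0.1463, 0.1543]
ee_rot: [-0.0, 0.136, 0.991, -0.0]
force: [0.3, 0.5, -0.2]
opening: -0.0001
```

```bash
python3 -m creep '0 0 0 0 0 .05 -1;0 0 0 0 0 .1 -1;0 0 0 0 0 .15 -1;0 0 0 0 0 .2 -1;0 0 0 0 0 .25 -1;0 0 0 0 0 .3 -1'; python3 -m creep '0 0 0 0 0 .05 -1;0 0 0 0 0 .1 -1;0 0 0 0 0 .15 -1;0 0 0 0 0 .2 -1'
```

```text
time_s: 4.85
tcp_pos: [0.4408, 0.1464, 0.1513]
ee_rot: [-0.0, 0.136, 0.991, -0.0]
force: [-1.7, -0.1, 5.0]
opening: -0.0
time_s: 5.25
tcp_pos: [0.4406, 0.1464, 0.1494]
ee_rot: [-0.0, 0.136, 0.991, -0.0]
force: [-4.1, 1.7, 6.4]
opening: 0.0002
```

```bash
python3 -m creep '0 0 0 .04 0 .05 -1;0 0 0 .05 0 .1 -1;0 0 0 .05 0 .15 -1;0 0 0 .06 0 .2 -1'; python3 -m creep '0 0 0 .01 0 .05 -1;0 0 0 .01 0 .05 -1'
```

```text
time_s: 5.65
tcp_pos: [0.4403, 0.1465, 0.1475]
ee_rot: [0.0, 0.136, 0.991, 0.0]
force: [-1.9, -0.0, 6.7]
opening: -0.0001
time_s: 5.85
tcp_pos: [0.4402, 0.1465, 0.1469]
ee_rot: [0.0, 0.136, 0.991, 0.0]
force: [-2.2, -0.8, 6.7]
opening: 0.0001
```

```bash
for i in 1; do python3 -m creep '0 0 0 .01 0 .05 -1;0 0 0 .01 0 .05 -1'; done
```

```text
time_s: 6.05
tcp_pos: [0.4402, 0.1466, 0.1465]
ee_rot: [0.0, 0.136, 0.991, 0.0]
force: [-1.6, 0.1, 7.0]
opening: 0.0001
```

```bash
python3 -m creep '0 0 0 .01 0 .05 -1;0 0 0 .01 0 .05 -1'
```

```text
time_s: 6.25
tcp_pos: [0.4401, 0.1466, 0.146]
ee_rot: [0.0, 0.136, 0.991, 0.0]
force: [-1.5, -1.5, 6.6]
opening: 0.0001
```

```bash
python3 -m creep '0 0 0 .01 0 .05 -1;0 0 0 .01 0 .05 -1'
```

```text
time_s: 6.45
tcp_pos: [0.4401, 0.1466, 0.1455]
ee_rot: [0.0, 0.136, 0.991, 0.0]
force: [-0.7, -0.1, 6.7]
opening: -0.0001
```

```bash
python3 -m creep '0 0 0 .01 0 .05 -1;0 0 0 .01 0 .05 -1'
```

```text
time_s: 6.65
tcp_pos: [0.44, 0.1466, 0.145]
ee_rot: [0.0, 0.136, 0.991, 0.0]
force: [-1.3, -0.6, 6.4]
opening: 0.0001
```

```bash
python3 -m creep '0 0 0 .01 0 .05 -1;0 0 0 .01 0 .05 -1'
```

```text
time_s: 6.85
tcp_pos: [0.4399, 0.1466, 0.1445]
ee_rot: [0.0, 0.136, 0.991, 0.0]
force: [-1.1, -0.7, 6.6]
opening: 0.0002
```

```bash
python3 -m creep '0 0 0 .01 0 .05 -1;0 0 0 .01 0 .05 -1'
```

```text
time_s: 7.05
tcp_pos: [0.4398, 0.1467, 0.144]
ee_rot: [0.0, 0.136, 0.991, 0.0]
force: [-0.8, -0.4, 6.1]
opening: 0.0001
```

```bash
python3 -m creep '0 0 0 .01 0 .05 -1;0 0 0 .01 0 .05 -1'
```

```text
time_s: 7.25
tcp_pos: [0.4398, 0.1467, 0.1435]
ee_rot: [0.0, 0.136, 0.991, 0.0]
force: [-0.6, -1.4, 6.6]
opening: -0.0002
```

```bash
python3 -m creep '0 0 0 .01 0 .05 -1;0 0 0 .01 0 .05 -1'
```

```text
time_s: 7.45
tcp_pos: [0.4398, 0.1467, 0.143]
ee_rot: [0.0, 0.136, 0.991, 0.0]
force: [0.0, -2.4, 5.6]
opening: -0.0002
```

```bash
python3 -m creep '0 0 0 .01 0 .05 -1;0 0 0 .01 0 .05 -1'
```

```text
time_s: 7.65
tcp_pos: [0.4397, 0.1467, 0.1425]
ee_rot: [0.0, 0.136, 0.991, 0.0]
force: [-0.8, -1.2, 6.3]
opening: -0.0002
```

```bash
python3 -m creep '0 0 0 .01 0 .05 -1;0 0 0 .01 0 .05 -1'
```

```text
time_s: 7.85
tcp_pos: [0.4397, 0.1468, 0.142]
ee_rot: [0.0, 0.136, 0.991, 0.0]
force: [-0.2, -2.8, 6.6]
opening: -0.0
```

```bash
python3 -m creep '0 0 0 .005 0 .05 -1;0 0 0 .005 0 .05 -1'
```

```text
time_s: 8.05
tcp_pos: [0.4396, 0.1468, 0.1415]
ee_rot: [0.0, 0.136, 0.991, 0.0]
force: [0.2, -2.1, 6.4]
opening: 0.0003
```

```bash
python3 -m creep '0 0 0 .005 0 .05 -1;0 0 0 .005 0 .05 -1'
```

```text
time_s: 8.25
tcp_pos: [0.4396, 0.1468, 0.1411]
ee_rot: [0.0, 0.136, 0.991, 0.0]
force: [0.1, -1.8, 6.1]
opening: -0.0001
```

```bash
python3 -m creep '0 0 0 .005 0 .05 -1;0 0 0 .005 0 .05 -1'
```

```text
time_s: 8.45
tcp_pos: [0.4395, 0.1468, 0.1406]
ee_rot: [0.0, 0.136, 0.991, 0.0]
force: [-0.4, -2.3, 6.2]
opening: 0.0001
```

```bash
python3 -m creep '0 0 0 .005 0 .05 -1;0 0 0 .005 0 .05 -1'
```

```text
time_s: 8.65
tcp_pos: [0.4395, 0.1468, 0.1401]
ee_rot: [0.0, 0.136, 0.991, 0.0]
force: [-0.7, -1.4, 7.0]
opening: -0.0001
```

```bash
python3 -m creep '0 0 0 .005 0 .05 -1;0 0 0 .005 0 .05 -1'
```

```text
time_s: 8.85
tcp_pos: [0.4394, 0.1468, 0.1396]
ee_rot: [0.0, 0.136, 0.991, 0.0]
force: [-0.2, -1.3, 7.8]
opening: 0.0004
```

```bash
python3 -m creep '0 0 0 .005 0 .04 -1;0 0 0 .005 0 .04 -1'
```

```text
time_s: 9.05
tcp_pos: [0.4394, 0.1468, 0.1392]
ee_rot: [0.0, 0.136, 0.991, 0.0]
force: [-0.6, -2.2, 6.8]
opening: -0.0001
```

```bash
python3 -m creep '0 0 0 .005 0 .04 -1;0 0 0 .005 0 .04 -1'
```

```text
time_s: 9.25
tcp_pos: [0.4394, 0.1468, 0.1388]
ee_rot: [0.0, 0.136, 0.991, 0.0]
force: [0.5, -2.2, 7.6]
opening: -0.0002
```

```bash
python3 -m creep '0 0 0 .005 0 .04 -1;0 0 0 .005 0 .04 -1'
```

```text
time_s: 9.45
tcp_pos: [0.4393, 0.1469, 0.1384]
ee_rot: [0.001, 0.136, 0.991, 0.0]
force: [0.3, -1.7, 6.8]
opening: 0.0004
```

```bash
python3 -m creep '0 0 0 .005 0 .04 -1;0 0 0 .005 0 .04 -1'
```

```text
time_s: 9.65
tcp_pos: [0.4393, 0.1468, 0.138]
ee_rot: [0.0, 0.136, 0.991, 0.0]
force: [0.2, -2.4, 6.3]
opening: 0.0001
```

```bash
python3 -m creep '0 0 0 .005 0 .04 -1;0 0 0 .005 0 .04 -1'
```

```text
time_s: 9.85
tcp_pos: [0.4392, 0.1469, 0.1376]
ee_rot: [0.0, 0.136, 0.991, 0.0]
force: [-0.5, -2.1, 6.8]
opening: -0.0002
```

```bash
python3 -m creep '0 0 0 .005 0 .04 -1;0 0 0 .005 0 .04 -1'
```

```text
time_s: 10.05
tcp_pos: [0.4392, 0.1469, 0.1372]
ee_rot: [0.001, 0.136, 0.991, 0.0]
force: [0.5, -2.5, 8.3]
opening: 0.0001
```

```bash
python3 -m creep '0 0 0 .005 0 .04 -1;0 0 0 .005 0 .04 -1'
```

```text
time_s: 10.25
tcp_pos: [0.4392, 0.1469, 0.1369]
ee_rot: [0.001, 0.136, 0.991, 0.0]
force: [0.0, -1.9, 9.2]
opening: -0.0004
```

Force is climbing (8.3, then 9.2 N), so this is the end of travel. I'll use smaller steps.

```bash
python3 -m creep '0 0 0 0 0 .04 -1;0 0 0 0 0 .04 -1'
```

```text
time_s: 10.45
tcp_pos: [0.4392, 0.1469, 0.1365]
ee_rot: [0.001, 0.136, 0.991, 0.0]
force: [-0.6, -2.5, 10.4]
opening: 0.0
```

```bash
python3 -m creep '0 0 0 0 0 .02 -1;0 0 0 0 0 .02 -1'
```

```text
time_s: 10.65
tcp_pos: [0.4392, 0.1469, 0.1364]
ee_rot: [0.001, 0.136, 0.991, 0.0]
force: [-0.4, -1.6, 11.8]
opening: 0.0002
```

```bash
python3 -m creep '0 0 0 0 0 -3 -1;0 0 0 0 0 -8 -1;0 0 0 0 0 -13 -1;0 0 0 0 0 -18 -1;0 0 0 0 0 -22 -1;0 0 0 0 0 -22 -1;0 0 0 0 0 -22 -1;0 0 0 0 0 -22 -1'
python3 - <<'E'
from h import *
p=snap('side','side2')
im=cv2.resize(p['image'][100:280,200:440],None,fx=3.3,fy=3.3,interpolation=cv2.INTER_CUBIC);cv2.imwrite('pics/s2z.png',im[:,:,::-1])
print(robot.get_obs()['time_s'],robot.get_obs()['force'])
# grasp pre-point & after
Q=np.array([.476,-.227,.15])
R=Rdown(180+1.2)
rel([(Q,R),(Q*[1,1,0]+[0,0,.35],R)])
E
```

```text
time_s: 11.45
tcp_pos: [0.438, 0.1468, 0.3548]
ee_rot: [-0.001, 0.136, 0.991, -0.0]
force: [0.5, 0.8, -0.3]
opening: 0.0005
11.5 [0.34447288 0.93172254 0.07210238]
[ -0.05  -0.12 -16.88] [-13.8  -34.93  20.47]
[ -0.05  -0.12 -16.88] [-13.76 -34.96   0.47]
```

View pics/s2z.png

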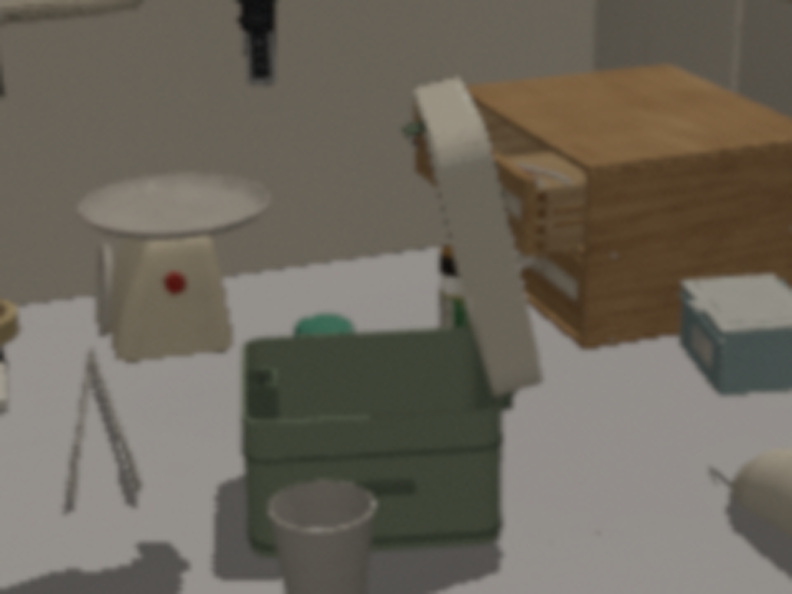

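The lid is open (edge at zoomed (440,90)) and the tool is clear in front. Next the off-cut.

```bash
python3 -m creep '0 0 -17 -13.8 -34.95 19 1;0 0 -17 -13.8 -34.95 19 1;0 0 -17 -13.8 -34.95 19 1;0 0 -17 -13.8 -34.95 19 1;0 0 -17 -13.8 -34.95 19 1;0 0 -17 -13.8 -34.95 19 1;0 0 -17 -13.8 -34.95 19 1;0 0 -17 -13.8 -34.95 19 1;0 0 -17 -13.8 -34.95 19 1;0 0 -17 -13.8 -34.95 19 1;0 0 -17 -13.8 -34.95 19 1;0 0 -17 -13.8 -34.95 19 1'
python3 - <<'E'
from h import *
p=snap('side','side3')
im=cv2.resize(p['image'][230:400,250:450],None,fx=4,fy=3.5,interpolation=cv2.INTER_CUBIC);cv2.imwrite('pics/s3z.png',im[:,:,::-1])
R=Rdown(180+1.2)
rel([(np.array([.476,-.227,.023]),R)])
E
```

```text
time_s: 12.7
tcp_pos: [0.4766, -0.2259, 0.1656]
ee_rot: [-0.001, -0.012, 1.0, 0.0]
force: [-0.2, 0.7, 0.1]
opening: 0.0855
[ 0.02 -0.02  0.17] [ 0.09 -0.12 14.3 ]
```

View pics/s3z.png

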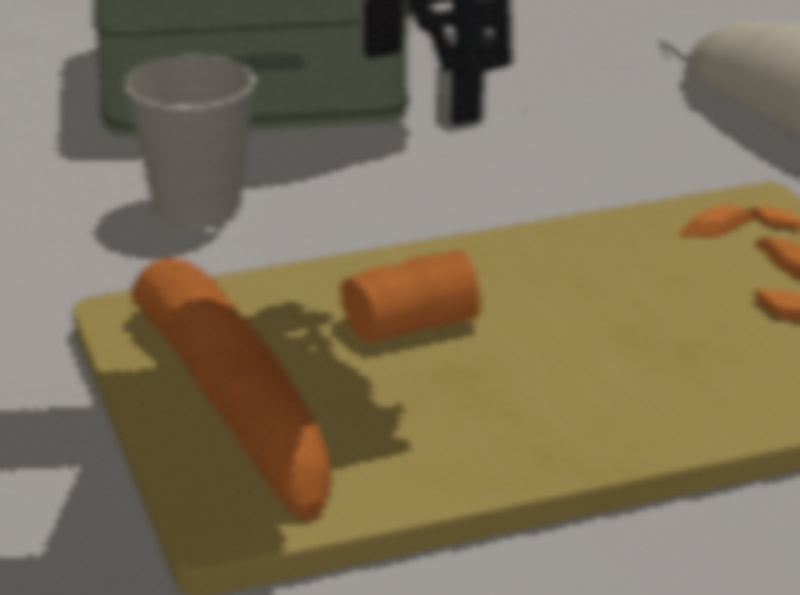

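The gripper is above the off-cut (zoomed (410,295)) and the jaws straddle it. Going down.

```bash
python3 -m creep '0 0 0 .09 -.12 4 1;0 0 0 .09 -.12 8 1;0 0 0 .09 -.12 11 1;0 0 0 .09 -.12 13 1;0 0 0 .09 -.12 14.1 1;0 0 0 .09 -.12 14.3 1;0 0 0 .09 -.12 14.3 1;0 0 0 .09 -.12 14.3 -1;0 0 0 .09 -.12 14.3 -1;0 0 0 .09 -.12 14.3 -1;0 0 0 .09 -.12 14.3 -1;0 0 0 .09 -.12 14.3 -1;0 0 0 .09 -.12 14.3 -1;0 0 0 .09 -.12 14.3 -1;0 0 0 .09 -.12 14.3 -1' 40
```

```text
time_s: 14.25
tcp_pos: [0.4766, -0.2282, 0.0238]
ee_rot: [0.001, -0.011, 1.0, -0.0]
force: [-0.8, 3.4, 14.0]
opening: 0.0413
```

```bash
python3 -m creep '0 0 0 0 0 -2 -1;0 0 0 0 0 -6 -1;0 0 0 0 0 -11 -1;0 0 0 0 0 -16 -1;0 0 0 0 0 -21 -1;0 0 0 0 0 -24 -1;0 0 0 0 0 -24 -1;0 0 0 0 0 -24 -1'
python3 - <<'E'
from h import *
p=snap('side','side4')
im=cv2.resize(p['image'][130:350,250:450],None,fx=3,fy=2.7,interpolation=cv2.INTER_CUBIC);cv2.imwrite('pics/s4z.png',im[:,:,::-1])
D=CEN-.018*CX
R=Rdown(180-15.7)
rel([(D+[0,0,.262],R),(D+[0,0,.1],R)])
E
```

```text
time_s: 15.05
tcp_pos: [0.4762, -0.2281, 0.2634]
ee_rot: [0.001, -0.011, 1.0, -0.0]
force: [-0.3, -0.8, -1.7]
opening: 0.0412
[ 1.000e-02 -4.000e-02  1.702e+01] [-2.11 36.13  0.04]
[ 1.000e-02 -4.000e-02  1.702e+01] [-2.12 36.12 16.24]
```

View pics/s4z.png

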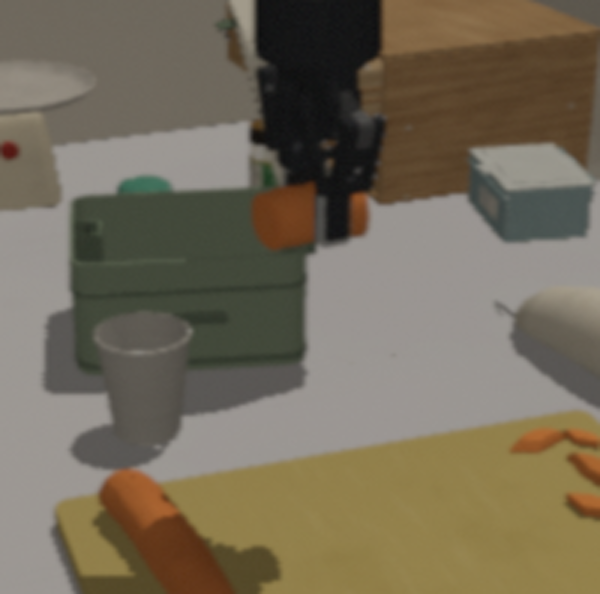

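The off-cut is held. It sits slightly toward the robot in the jaws, so I'll shift the drop point a few mm rearward.

```bash
python3 -m creep '0 0 17 -2.5 36.1 0 -1;0 0 17 -2.5 36.1 0 -1;0 0 17 -2.5 36.1 0 -1;0 0 17 -2.5 36.1 0 -1;0 0 17 -2.5 36.1 0 -1;0 0 17 -2.5 36.1 0 -1;0 0 17 -2.5 36.1 0 -1;0 0 17 -2.5 36.1 0 -1;0 0 17 -2.5 36.1 0 -1;0 0 17 -2.5 36.1 0 -1;0 0 17 -2.5 36.1 0 -1'
python3 - <<'E'
from h import *
p=snap('side','side5')
im=cv2.resize(p['image'][100:280,200:440],None,fx=3.3,fy=3.3,interpolation=cv2.INTER_CUBIC);cv2.imwrite('pics/s5z.png',im[:,:,::-1])
p=snap('top','top5')
D=CEN-.014*CX
R=Rdown(180-15.7)
rel([(D+[0,0,.105],R)])
E
```

```text
time_s: 16.2
tcp_pos: [0.4924, 0.1326, 0.262]
ee_rot: [-0.001, 0.137, 0.991, -0.0]
force: [-0.2, 0.2, -1.6]
opening: 0.0415
[-0.03 -0.04 -0.06] [ 0.04  0.03 15.75]
```

View pics/s5z.png

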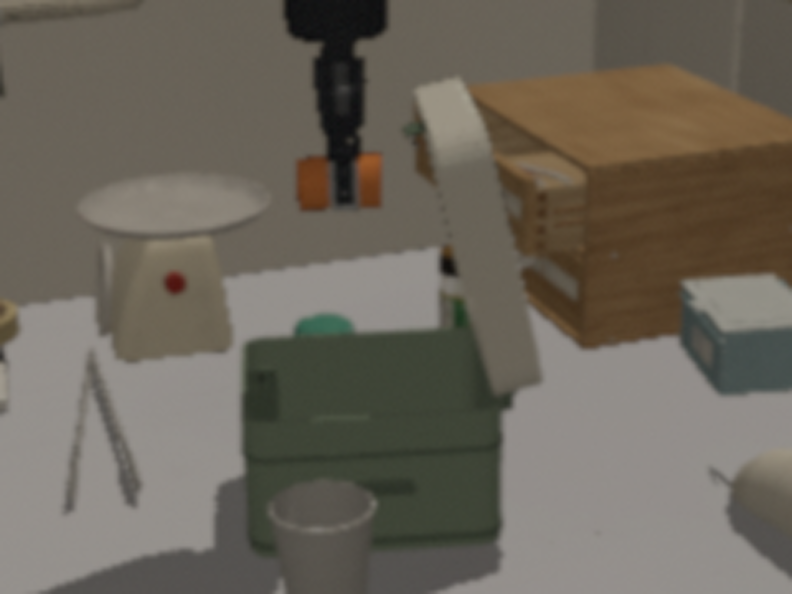

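View pics/top5.png

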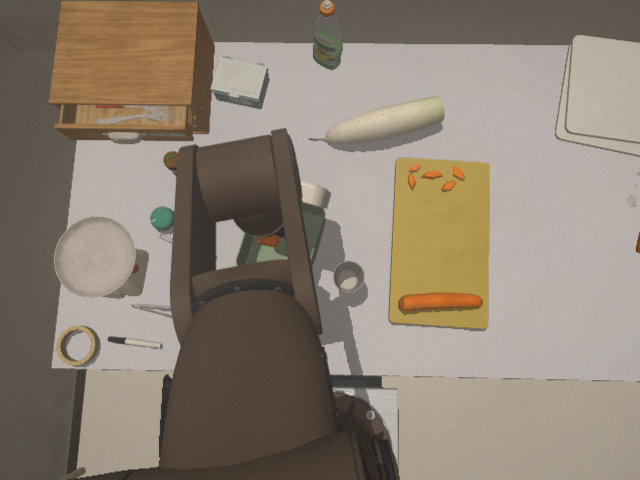

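```bash
python3 -m creep '0 0 0 0 0 3 -1;0 0 0 0 0 6 -1;0 0 0 0 0 9 -1;0 0 0 0 0 11 -1;0 0 0 0 0 12 -1;0 0 0 0 0 12 -1;0 0 0 0 0 12 -1'
python3 - <<'E'
from h import *
p=snap('side','side6')
im=cv2.resize(p['image'][60:280,200:440],None,fx=3.3,fy=2.7,interpolation=cv2.INTER_CUBIC);cv2.imwrite('pics/s6z.png',im[:,:,::-1])
E
```

```text
time_s: 17.0
tcp_pos: [0.4934, 0.1332, 0.1436]
ee_rot: [0.0, 0.137, 0.991, 0.0]
force: [-0.3, 0.4, -0.4]
opening: 0.0414
```

View pics/s6z.png

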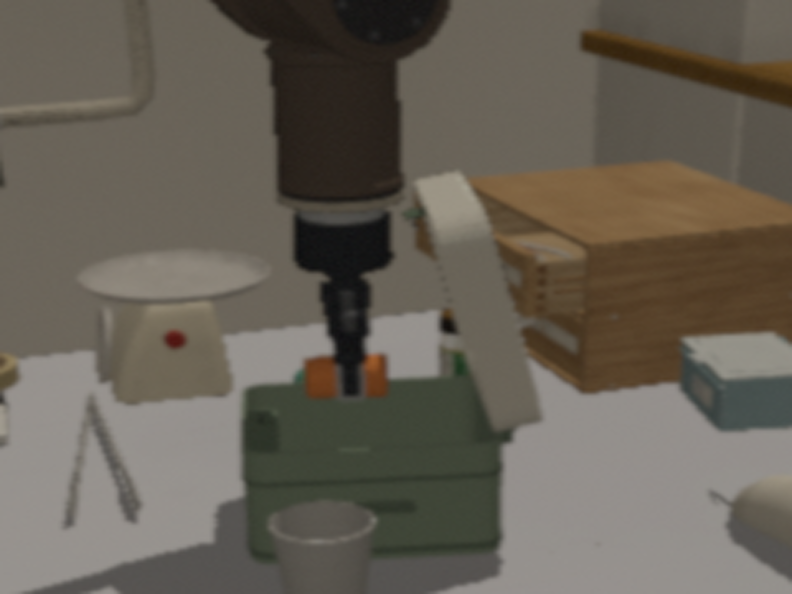

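The off-cut hangs over the mouth at (345,375), and the wrist (402,190) is close to the lid edge (418,185), so I'll release here rather than go lower.

```bash
python3 -m creep '0 0 0 0 0 0 1;0 0 0 0 0 0 1;0 0 0 0 0 0 1;0 0 0 0 0 0 1;0 0 0 0 0 0 1;0 0 0 0 0 0 1;0 0 0 0 0 0 1;0 0 0 0 0 -3 1;0 0 0 0 0 -8 1;0 0 0 0 0 -13 -1;0 0 0 0 0 -18 -1;0 0 0 0 0 -23 -1;0 0 0 0 0 -24 -1;0 0 0 0 0 -24 -1;0 0 0 0 0 -24 -1'
python3 - <<'E'
from h import *
p=snap('side','side7')
im=cv2.resize(p['image'][60:280,200:440],None,fx=3.3,fy=2.7,interpolation=cv2.INTER_CUBIC);cv2.imwrite('pics/s7z.png',im[:,:,::-1])
p=snap('top','top7')
for c in ('side','top'):
    q=robot.read_camera(c)
    for r in robot.trace(q,'offcut_centre')[:2]: print(c,r['score'],r['box'])
E
```

```text
time_s: 18.55
tcp_pos: [0.4923, 0.1333, 0.3816]
ee_rot: [-0.001, 0.136, 0.991, -0.0]
force: [-0.0, -0.1, -0.8]
opening: 0.0001
top 0.57 [268.7, 239.6, 281.9, 264.8]
```

View pics/s7z.png

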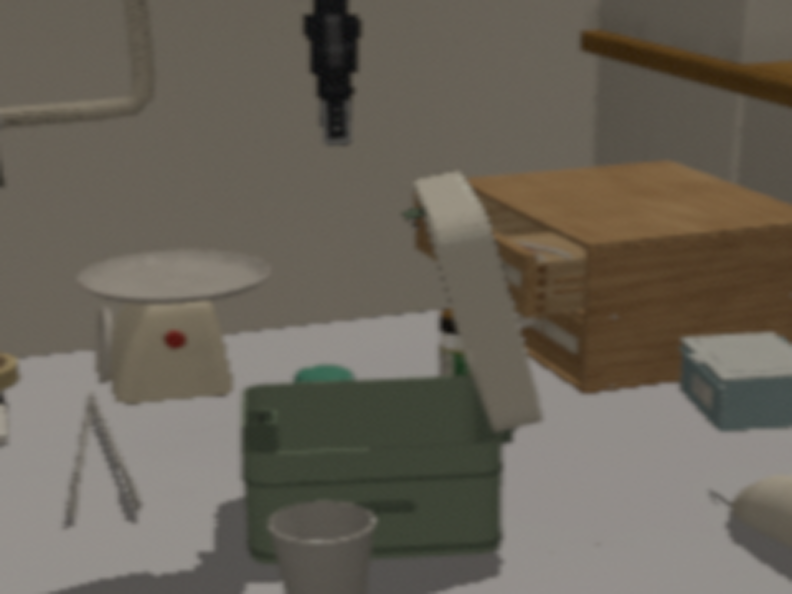

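View pics/top7.png

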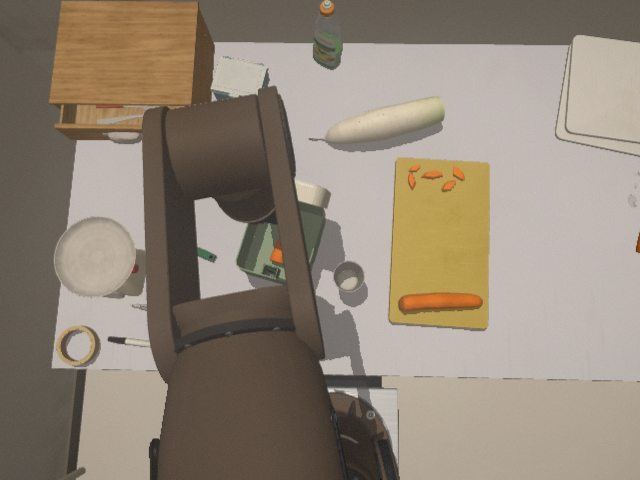

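The off-cut lies in the caddy (270–282, 240–265 in the top view). To close the lid I'll go over it, then come down behind its outer face.

Run:
```python
from h import *
R=Rdown(180-15.7)
o=robot.get_obs(); print('f now',-(np.array(o['tcp_pos'])-HINGE)@CX)
def pt(f,z): return HINGE*[1,1,0]-CX*f+np.array([0,0,z])
rel([(pt(-.03,.385),R),(pt(-.03,.302),R)])
print('arc rel to (f=-.03,z=.302), tool x,z cm')
T=[1.35,1.25,1.15,1.05,.95,.85,.75,.65,.55,.45,.36,.28,.21,.15,.1,.06,.03]
for th in T:
    s=.188-.012*th/1.35; f=s*np.cos(th)-.026*np.sin(th)-.012; z=.125+s*np.sin(th)+.026*np.cos(th)
    print(th,round((f+.03)*100,1),round((.302-z)*100,1))
```

```text
f now 0.12188881040522796
[-0.05 -0.09  0.02] [-15.19  -0.08  -0.33]
[-0.05 -0.09  0.02] [-15.2   -0.08   7.97]
arc rel to (f=-.03,z=.302), tool x,z cm
1.35 3.1 -0.0
1.25 4.9 0.1
1.15 6.7 0.4
1.05 8.4 0.9
0.95 10.1 1.6
0.85 11.8 2.4
0.75 13.3 3.4
0.65 14.7 4.6
0.55 16.1 5.9
0.45 17.2 7.4
0.36 18.2 8.8
0.28 18.9 10.1
0.21 19.5 11.3
0.15 19.9 12.3
0.1 20.2 13.2
0.06 20.4 14.0
0.03 20.5 14.5
```

```bash
python3 -m creep '0 0 0 -5 0 -.3 -1;0 0 0 -10 0 -.3 -1;0 0 0 -15.2 0 -.3 -1;0 0 0 -15.2 0 -.3 -1;0 0 0 -15.2 0 3 -1;0 0 0 -15.2 0 6 -1;0 0 0 -15.2 0 8 -1;0 0 0 -15.2 0 8 -1;0 0 0 -15.2 0 8 -1'
python3 - <<'E'
from h import *
p=snap('side','side8')
im=cv2.resize(p['image'][60:280,200:440],None,fx=3.3,fy=2.7,interpolation=cv2.INTER_CUBIC);cv2.imwrite('pics/s8z.png',im[:,:,::-1])
o=robot.get_obs(); print('f now',-(np.array(o['tcp_pos'])-HINGE)@CX)
E
```

```text
time_s: 19.75
tcp_pos: [0.6391, 0.0925, 0.3032]
ee_rot: [-0.0, 0.136, 0.991, -0.0]
force: [0.2, -0.9, 1.0]
opening: 0.0001
f now -0.03070561485690859
```

View pics/s8z.png

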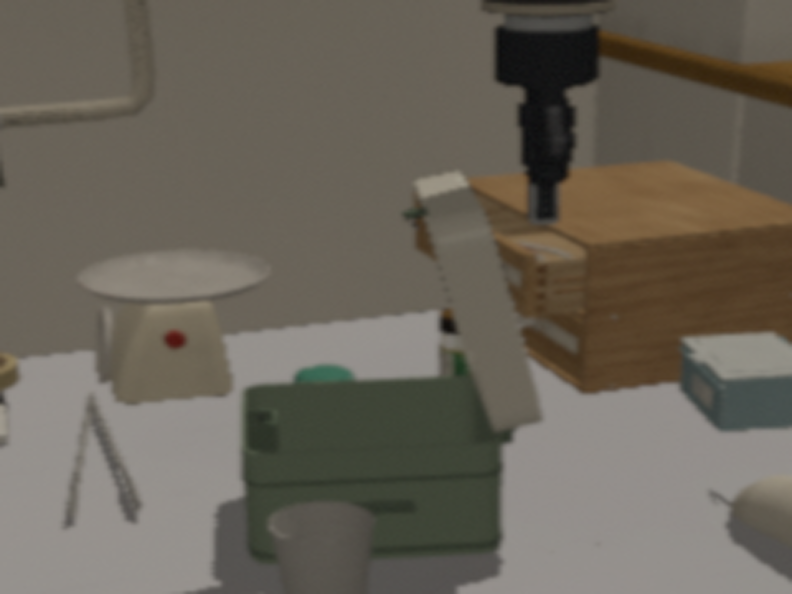

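The fingertips (543,215) are behind the lid's outer face and below its edge. I'll push along the first part of the arc and check the force.

```bash
python3 -m creep '0 0 0 1 0 0 -1;0 0 0 2 0 0 -1;0 0 0 2.6 0 0 -1;0 0 0 3.1 0 0 -1;0 0 0 4 0 0 -1;0 0 0 4.9 0 .1 -1;0 0 0 5.8 0 .2 -1;0 0 0 6.7 0 .4 -1'
```

```text
time_s: 20.6
tcp_pos: [0.5741, 0.1106, 0.2989]
ee_rot: [0.0, 0.136, 0.991, -0.0]
force: [3.3, -1.5, -0.3]
opening: -0.0
```

```bash
python3 -m creep '0 0 0 .9 0 .2 -1;0 0 0 1.7 0 .5 -1;0 0 0 2.6 0 .8 -1;0 0 0 3.4 0 1.2 -1;0 0 0 4.3 0 1.6 -1;0 0 0 5.1 0 2 -1;0 0 0 5.9 0 2.5 -1;0 0 0 6.6 0 3 -1;0 0 0 7.3 0 3.6 -1;0 0 0 8 0 4.2 -1;0 0 0 8.7 0 4.8 -1;0 0 0 9.4 0 5.5 -1;0 0 0 10 0 6.2 -1;0 0 0 10.5 0 7 -1;0 0 0 11 0 7.7 -1;0 0 0 11.5 0 8.4 -1'
python3 - <<'E'
from h import *
p=snap('side','side9')
im=cv2.resize(p['image'][60:280,200:440],None,fx=3.3,fy=2.7,interpolation=cv2.INTER_CUBIC);cv2.imwrite('pics/s9z.png',im[:,:,::-1])
o=robot.get_obs(); print('f now',-(np.array(o['tcp_pos'])-HINGE)@CX)
E
```

```text
time_s: 22.2
tcp_pos: [0.4638, 0.1417, 0.2144]
ee_rot: [0.0, 0.136, 0.991, 0.0]
force: [3.5, -3.0, 3.2]
opening: -0.0001
f now 0.15299833311003802
```

View pics/s9z.png

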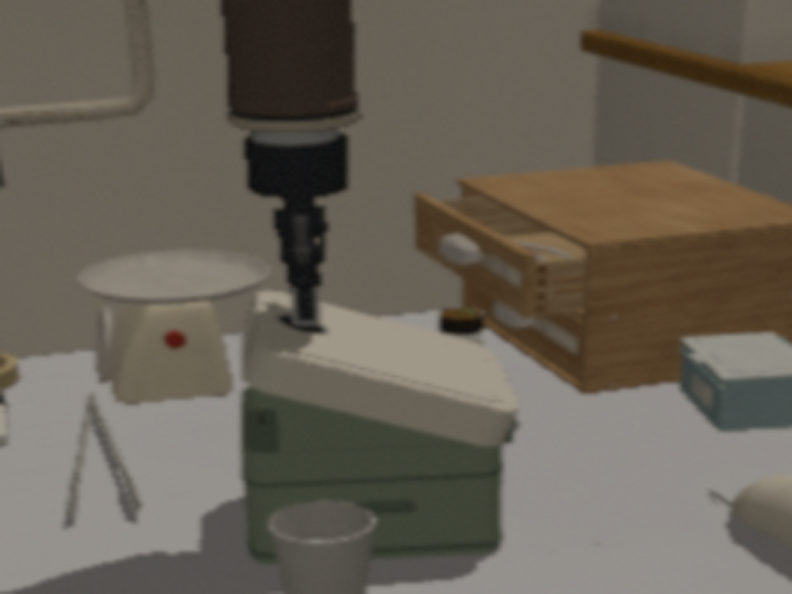

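The tip is on the pad (305,322). Continuing down, slower near shut.

```bash
python3 -m creep '0 0 0 .4 0 .6 -1;0 0 0 .7 0 1.3 -1;0 0 0 1 0 1.9 -1;0 0 0 1.3 0 2.5 -1;0 0 0 1.5 0 3 -1;0 0 0 1.7 0 3.5 -1;0 0 0 1.9 0 4 -1;0 0 0 2 0 4.4 -1;0 0 0 2.1 0 4.7 -1;0 0 0 2.15 0 5 -1;0 0 0 2.2 0 5.2 -1;0 0 0 2.2 0 5.4 -1;0 0 0 2.25 0 5.6 -1;0 0 0 2.25 0 5.7 -1;0 0 0 2.3 0 5.8 -1;0 0 0 2.3 0 5.8 -1'
```

```text
time_s: 23.85
tcp_pos: [0.4416, 0.1478, 0.1568]
ee_rot: [-0.0, 0.136, 0.991, 0.0]
force: [2.9, -0.1, 5.5]
opening: 0.0004
```

```bash
python3 -m creep '0 0 0 .02 0 .1 -1;0 0 0 .03 0 .2 -1;0 0 0 .05 0 .3 -1;0 0 0 .06 0 .4 -1;0 0 0 .07 0 .5 -1;0 0 0 .08 0 .6 -1;0 0 0 .08 0 .6 -1'
```

```text
time_s: 24.55
tcp_pos: [0.4407, 0.1481, 0.1507]
ee_rot: [-0.0, 0.136, 0.991, 0.0]
force: [1.3, 0.6, 6.4]
opening: -0.0004
```

```bash
python3 -m creep '0 0 0 .01 0 .05 -1;0 0 0 .02 0 .1 -1;0 0 0 .03 0 .15 -1;0 0 0 .03 0 .2 -1;0 0 0 .04 0 .25 -1;0 0 0 .05 0 .3 -1;0 0 0 .05 0 .3 -1'
```

```text
time_s: 25.25
tcp_pos: [0.4403, 0.1482, 0.1478]
ee_rot: [-0.0, 0.136, 0.991, 0.0]
force: [1.8, 0.5, 6.2]
opening: -0.0003
```

```bash
python3 -m creep '0 0 0 .01 0 .05 -1;0 0 0 .02 0 .1 -1;0 0 0 .02 0 .1 -1'
```

```text
time_s: 25.55
tcp_pos: [0.4402, 0.1482, 0.1468]
ee_rot: [-0.0, 0.136, 0.991, 0.0]
force: [2.2, 0.7, 7.2]
opening: -0.0003
```

```bash
python3 -m creep '0 0 0 .01 0 .05 -1;0 0 0 .01 0 .05 -1'
```

```text
time_s: 25.75
tcp_pos: [0.4401, 0.1483, 0.1464]
ee_rot: [-0.0, 0.136, 0.991, 0.0]
force: [2.1, -0.2, 6.6]
opening: 0.0001
```

```bash
python3 -m creep '0 0 0 .01 0 .05 -1;0 0 0 .01 0 .05 -1'
```

```text
time_s: 25.95
tcp_pos: [0.4401, 0.1483, 0.1459]
ee_rot: [-0.0, 0.136, 0.991, 0.0]
force: [2.1, 0.4, 7.1]
opening: 0.0003
```

```bash
python3 -m creep '0 0 0 .01 0 .04 -1;0 0 0 .01 0 .04 -1'
```

```text
time_s: 26.15
tcp_pos: [0.44, 0.1483, 0.1455]
ee_rot: [-0.0, 0.136, 0.991, 0.0]
force: [1.7, 0.1, 7.3]
opening: -0.0004
```

```bash
python3 -m creep '0 0 0 .01 0 .04 -1;0 0 0 .01 0 .04 -1'
```

```text
time_s: 26.35
tcp_pos: [0.4399, 0.1483, 0.1451]
ee_rot: [-0.0, 0.136, 0.991, 0.0]
force: [2.8, 0.5, 6.0]
opening: 0.0002
```

```bash
python3 -m creep '0 0 0 .01 0 .04 -1;0 0 0 .01 0 .04 -1'
```

```text
time_s: 26.55
tcp_pos: [0.4399, 0.1483, 0.1447]
ee_rot: [0.0, 0.136, 0.991, 0.0]
force: [2.4, -0.7, 6.3]
opening: 0.0001
```

```bash
python3 -m creep '0 0 0 .01 0 .04 -1;0 0 0 .01 0 .04 -1'
```

```text
time_s: 26.75
tcp_pos: [0.4399, 0.1484, 0.1443]
ee_rot: [0.0, 0.136, 0.991, 0.0]
force: [1.9, -0.7, 6.1]
opening: -0.0003
```

```bash
python3 -m creep '0 0 0 .01 0 .04 -1;0 0 0 .01 0 .04 -1'
```

```text
time_s: 26.95
tcp_pos: [0.4398, 0.1484, 0.1439]
ee_rot: [0.0, 0.136, 0.991, 0.0]
force: [3.2, -0.0, 5.9]
opening: -0.0001
```

```bash
python3 -m creep '0 0 0 .005 0 .04 -1;0 0 0 .005 0 .04 -1'
```

```text
time_s: 27.15
tcp_pos: [0.4398, 0.1484, 0.1436]
ee_rot: [0.0, 0.136, 0.991, 0.0]
force: [3.3, -0.6, 7.0]
opening: -0.0003
```

```bash
python3 -m creep '0 0 0 .005 0 .04 -1;0 0 0 .005 0 .04 -1'
```

```text
time_s: 27.35
tcp_pos: [0.4397, 0.1484, 0.1431]
ee_rot: [0.0, 0.136, 0.991, 0.0]
force: [2.8, -0.9, 6.3]
opening: 0.0001
```

```bash
python3 -m creep '0 0 0 .005 0 .04 -1;0 0 0 .005 0 .04 -1'
```

```text
time_s: 27.55
tcp_pos: [0.4397, 0.1484, 0.1428]
ee_rot: [0.0, 0.136, 0.991, 0.0]
force: [3.1, -1.2, 6.8]
opening: -0.0003
```

```bash
python3 -m creep '0 0 0 .005 0 .04 -1;0 0 0 .005 0 .04 -1'
```

```text
time_s: 27.75
tcp_pos: [0.4396, 0.1484, 0.1424]
ee_rot: [0.0, 0.136, 0.991, 0.0]
force: [3.8, -0.7, 6.5]
opening: 0.0
```

```bash
python3 -m creep '0 0 0 -.02 0 .04 -1;0 0 0 -.02 0 .04 -1'
```

```text
time_s: 27.95
tcp_pos: [0.4396, 0.1484, 0.1419]
ee_rot: [-0.0, 0.136, 0.991, 0.0]
force: [2.3, -0.0, 6.3]
opening: -0.0001
```

```bash
python3 -m creep '0 0 0 0 0 .04 -1;0 0 0 0 0 .04 -1'
```

```text
time_s: 28.15
tcp_pos: [0.4396, 0.1484, 0.1415]
ee_rot: [-0.0, 0.136, 0.991, 0.0]
force: [1.9, 1.0, 6.6]
opening: 0.0002
```

```bash
python3 -m creep '0 0 0 .005 0 .04 -1;0 0 0 .005 0 .04 -1'
```

```text
time_s: 28.35
tcp_pos: [0.4395, 0.1484, 0.1411]
ee_rot: [-0.0, 0.136, 0.991, 0.0]
force: [2.2, -0.4, 6.2]
opening: -0.0001
```

```bash
python3 -m creep '0 0 0 0 0 .04 -1;0 0 0 0 0 .04 -1'
```

```text
time_s: 28.55
tcp_pos: [0.4395, 0.1484, 0.1407]
ee_rot: [-0.0, 0.136, 0.991, 0.0]
force: [1.5, 0.9, 7.6]
opening: 0.0002
```

```bash
python3 -m creep '0 0 0 .005 0 .04 -1;0 0 0 .005 0 .04 -1'
```

```text
time_s: 28.75
tcp_pos: [0.4395, 0.1485, 0.1403]
ee_rot: [-0.0, 0.137, 0.991, 0.0]
force: [1.8, -0.5, 5.8]
opening: -0.0001
```

```bash
python3 -m creep '0 0 0 0 0 .03 -1;0 0 0 0 0 .03 -1'
```

```text
time_s: 28.95
tcp_pos: [0.4394, 0.1484, 0.14]
ee_rot: [-0.0, 0.136, 0.991, 0.0]
force: [1.3, -0.4, 7.1]
opening: -0.0
```

```bash
python3 -m creep '0 0 0 .005 0 .04 -1;0 0 0 .005 0 .04 -1'
```

```text
time_s: 29.15
tcp_pos: [0.4394, 0.1485, 0.1396]
ee_rot: [-0.0, 0.136, 0.991, 0.0]
force: [1.6, -0.1, 7.7]
opening: -0.0005
```

```bash
python3 -m creep '0 0 0 0 0 .04 -1;0 0 0 0 0 .04 -1'
```

```text
time_s: 29.35
tcp_pos: [0.4394, 0.1485, 0.1393]
ee_rot: [-0.0, 0.136, 0.991, 0.0]
force: [1.0, -0.5, 9.9]
opening: -0.0003
```

Force is climbing. Small steps from here.

```bash
python3 -m creep '0 0 0 0 0 .03 -1;0 0 0 0 0 .03 -1'
```

```text
time_s: 29.55
tcp_pos: [0.4394, 0.1485, 0.139]
ee_rot: [-0.0, 0.136, 0.991, 0.0]
force: [1.1, 0.4, 9.5]
opening: 0.0003
```

```bash
python3 -m creep '0 0 0 0 0 .03 -1;0 0 0 0 0 .03 -1'
```

```text
time_s: 29.75
tcp_pos: [0.4393, 0.1485, 0.1388]
ee_rot: [-0.0, 0.136, 0.991, 0.0]
force: [-0.7, -0.4, 12.3]
opening: 0.0001
```

```bash
python3 -m creep '0 0 0 0 0 -.3 -1;0 0 0 0 0 -.7 -1;0 0 0 0 0 -1.1 -1;0 0 0 0 0 -1.5 -1;0 0 0 0 0 -1.9 -1;0 0 0 0 0 -2.3 -1;0 0 0 0 0 -2.3 -1'
```

```text
time_s: 30.45
tcp_pos: [0.4395, 0.1484, 0.1619]
ee_rot: [0.0, 0.136, 0.991, 0.0]
force: [0.4, 0.7, 0.3]
opening: -0.0003
```

```bash
python3 -m creep '0 0 0 0 0 -3 -1;0 0 0 0 0 -8 -1;0 0 0 0 0 -12 -1;0 0 0 0 5 -12 -1;0 0 0 0 10 -12 -1;0 0 0 0 15 -12 -1;0 0 0 0 20 -12 -1;0 0 0 0 20 -12 -1;0 0 0 0 20 -12 -1;0 0 0 0 20 -12 -1'
python3 - <<'E'
from h import *
p=snap('side','side10')
im=cv2.resize(p['image'][100:400,180:520],None,fx=2.3,fy=2,interpolation=cv2.INTER_CUBIC);cv2.imwrite('pics/s10z.png',im[:,:,::-1])
t=snap('top','top10')
for q,z in(('tumbler',0),('whole_carrot',0),('spice_jar',0),('caddy_lid',0)):
    for n,c in(('s',p),('t',t)):
        r=robot.trace(c,q)[:1]; print(q,n,[(a['score'],a['box']) for a in r])
print(robot.get_obs()['force'],robot.get_obs()['time_s'])
E
```

```text
time_s: 31.45
tcp_pos: [0.4931, 0.34, 0.2812]
ee_rot: [-0.0, 0.136, 0.991, -0.001]
force: [-0.2, -0.2, 0.3]
opening: -0.0002
tumbler s [(0.66, [281.3, 244.7, 316.4, 298.8])]
tumbler t [(0.73, [332.9, 261.8, 362.1, 295.5])]
whole_carrot s [(0.61, [282.1, 302.5, 331.4, 378.2])]
whole_carrot t [(0.88, [396.7, 291.5, 484.0, 310.1])]
spice_jar s [(0.61, [337.6, 176.0, 348.0, 187.9])]
spice_jar t [(0.74, [166.9, 153.9, 192.0, 180.5])]
caddy_lid s [(0.6, [270.9, 188.7, 355.8, 229.7])]
caddy_lid t [(0.66, [232.9, 184.0, 328.2, 288.2])]
[0.02706733 0.33264258 0.20589872] 31.95
```

View pics/s10z.png

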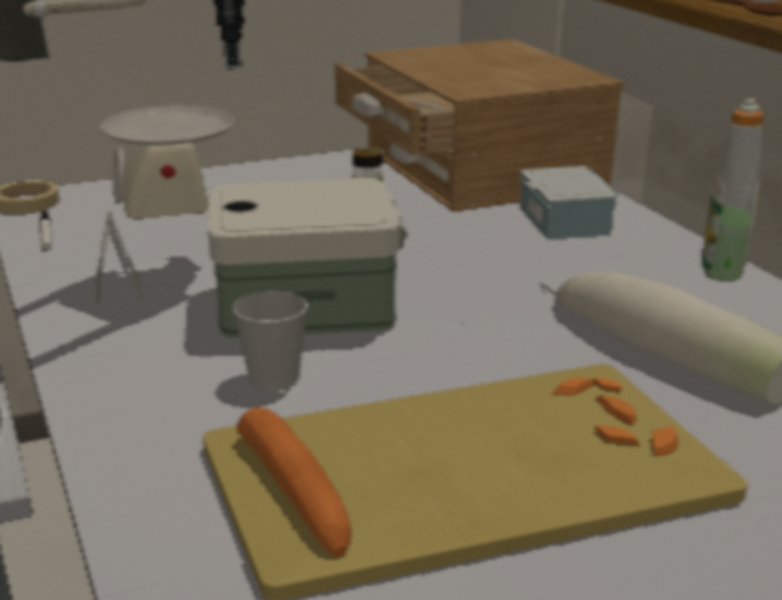

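View pics/top10.png

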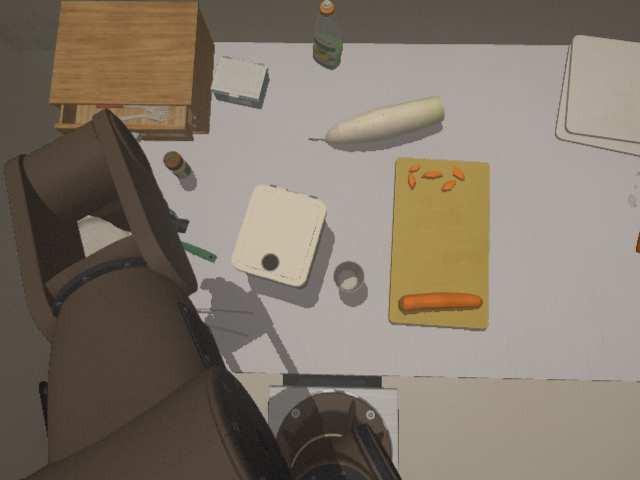

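The lid is shut: its box matches the one from the start and the pad is at (270,262) in the top view. The board holds only the whole carrot and the slices, and the jar, tumbler and carrot have not moved. The gripper is clear of everything, so I'm handing in.

```bash
python3 -c "
from bench import robot
print(robot.job_done())"
```

```text
the job is handed in; nothing more can be done
None
```

The off-cut is in the caddy and the lid is latched shut again. The job was handed in at about 32 s, well inside the 70 s limit.

- **Opening the lid:** I pressed at the pad and felt the end of travel about 15.5 mm below latched. I stopped at 11.8 N and let go, and the lid sprang open.
- **Dropping the off-cut:** I gripped it across its width and released it just above the mouth. I did not go lower because the wrist was close to the open lid. The top camera then showed the off-cut inside the caddy.
- **Closing the lid:** I pushed it down in an arc at the pad. The end came about 13 mm below latched, and I let go at 12.3 N. The highest reading at the catch on either press was that 12.3 N, against the 17 N that breaks it.

**Last checks:** the lid sits where it started in both views. The whole carrot, jar and tumbler match their starting positions within the few pixels the networks vary by. The gripper is clear and reads no contact force.

**Unexpected reading:** the wrist showed about 14 N upward as the jaws closed on the off-cut, perhaps a light touch on the board. It had gone by the time the off-cut was lifted, and the later pictures show the whole carrot and slices in place.

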